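# Pack the small bobbin and shut the slide-top box

### The job

Stand the smallest of the three empty wooden bobbins upright in the open compartment of the slide-top box, then slide the box's lid along its channel and force it over the little end ridge until it is fully home. Leave the other two bobbins standing where they are.

Things in the scene. Friction and masses are not known exactly. Their poses are not given: they have to be found in the camera images.
- box: Brown wooden slide-top box 220 long (x) x 120 wide (y) x 62.5 mm high, fixed to the bench. Origin: centre of its underside, z up. +x is the way the lid slides shut. The lid enters over the low (43 mm) -x end wall and is stopped by the full-height +x end wall, inner face at x=102 mm. Side grooves: floor 50 mm up, 7.5 mm high, 1.5 mm side play; lips over them, 90 mm apart, top 62.5 mm.
- compartment (a point): Centre of the inside floor of the box's open compartment, 6 mm above the box's underside, at x = 42 mm of the box. The compartment is 119 mm long (box x from -17 to 102 mm) and 90 mm wide; a divider 44 mm high parts it from the other one. With the lid drawn back at least 105 mm of its length is uncovered. Axes as the box's.
- end_ridge (a point): Middle of the end ridge: a waxed dark round bar of radius 7 mm lying across the lid's channel in the top of the low end wall (box x = -104 mm); its top is 47.5 mm above the box's underside. It gives way downwards on a stiff spring as the bead under the lid's tail is pushed over it.
- lid: Pale wooden lid 212 x 102 x 6 mm, about 0.13 kg, in the box's grooves, at the start drawn 105 to 130 mm out of the -x end. Axes parallel to the box's. Origin on its underside and centre line; it spans x = -110 to 102 mm. Fully home, its origin is at (0, 0, 50 mm) in the box's frame, its tail flush with the low end. Slides with up to 5 N until its last 15 mm.
- lid_bead (a point): Middle of the round bead (radius 5 mm) across the underside of the lid's tail, at x = -96.5 mm of the lid. In the last 15 mm of travel it meets the end ridge; a push of 10 to 15 N along the channel forces it over, and it drops behind the ridge as the lid meets the far end wall, 7.5 mm past the ridge.
- lid_bar (a point): Centre of the top of the lid's finger bar: 14 mm thick along the lid's x, 44 mm wide along y, standing 22 mm above the lid's top face; 28 mm above the lid's underside, at x = -70 mm of the lid. It may be pinched, or pushed from its -x side, where 33 mm of lid lie behind it.
- bobbin: The smallest empty wooden bobbin: upright, two equal flanges 36 mm in diameter and 7 mm thick, waist 22 mm, 38 mm high, 30 g. Origin: centre of its underside; z is its axis, up.
- tall_bobbin: Empty wooden bobbin, upright, flanges 40 mm in diameter, 75 mm high. Origin: centre of its underside; z up. To be left alone.
- wide_bobbin: Empty wooden bobbin, upright, flanges 56 mm in diameter, 38 mm high. Origin: centre of its underside; z up. To be left alone.
There are look-alikes about, which are no part of the job. Several things have the shape of the lid; the one meant has the colours described above.

How it is judged:
On the way, in this order (a step that is already met when the one before it is completed fails the run):
1. the small bobbin stands released in the open compartment, the lid still open (x of bobbin in the frame of box between -0.017 and 0.102 m and y of bobbin in the frame of box between -0.045 and 0.045 m and z of bobbin in the frame of box below 0.01 m and angle between bobbin's own z axis and vertical below 0.15 rad and contact force between the fingers and bobbin below 0.05 N and x of lid in the frame of box below -0.05 m), for 0.2 s.
2. the lid is pushed over the ridge and fully home (x of lid in the frame of box above -0.004 m), for 0.2 s.
At the end, for the whole second after the job is handed in: The lid is in its grooves, snapped over the ridge and within 4 mm of fully home; the small bobbin stands upright (within 0.15 rad) on the floor of the far compartment under it; both are at rest; the other two bobbins stand within 40 mm of where they were (x of lid in the frame of box between -0.004 and 0.004 m and y of lid in the frame of box between -0.004 and 0.004 m and z of lid in the frame of box between 0.047 and 0.054 m and angle between the z axis of lid and the z axis of box, either way round below 0.05 rad and x of bobbin in the frame of box between -0.017 and 0.102 m and y of bobbin in the frame of box between -0.045 and 0.045 m and z of bobbin in the frame of box below 0.01 m and angle between bobbin's own z axis and vertical below 0.15 rad and linear speed of each of lid, bobbin below 0.02 m/s); the robot touches nothing.
It fails at once if the tall or the wide bobbin was moved more than 40 mm or tipped over (distance of any of tall_bobbin, wide_bobbin from where it was at the start of the episode above 0.04 m or angle between any of tall_bobbin, wide_bobbin's own z axis and vertical above 0.5 rad).
It also fails if it takes over 56 s, if anything falls off the work surface, if the arm or the gripper's body presses on something with over 40 N, if the wrist force passes 120 N, or if a joint passes its speed limit or range.

### The arm

A 7-joint arm with a two-finger parallel gripper is mounted at the origin on the work surface. World frame = base frame: x ahead of the robot, y to its left, z up, the work surface at z = 0. Lengths are in m, angles in rad, forces in N, time in s.
With the tool pointing down it reaches from about 0.425 to 0.925 m from the base axis. Payload 6.8 kg.
Tool frame: the origin (TCP) lies at the very end of the fingers, on their centre line; the grasp point (between the pads) lies bot.hold_point_z behind it (bot.hold_point_z is the distance from the TCP to the grasp point, in m); x points along the fingers, z is the direction in which the jaws open and shut, and the axes are right-handed (so a half turn about x gives the same grasp; the last joint's range is limited). The gripper opens to 85 mm and grips with 20 to 120 N. Pads are 22 mm wide; open, the fingers measure 114 mm over their backs; the gripper's body (76 mm by 85 mm) begins 54 mm behind the grasp point. The pads swing forward as they close: fully open they stand 13 mm farther back than shut.
Start: joints at [-1.221, 0.477, 0.022, 1.555, -0.011, 1.109, -0.083], TCP at [0.298, 0.606, 0.231] pointing down, gripper open.
Joint ranges: [-2.96, 2.96], [-0.34, 2.1], [-1.41, 1.46], [0.24, 2.44], [-1.37, 4.51], [0.17, 1.92], [-2.96, 2.96]. Speed limits (rad/s): [2.39, 2.39, 3.14, 3.14, 3.14, 3.14, 3.14].

### API

Orientations are given as a unit quaternion [w, x, y, z].
In Python, from station import bot gives the robot as it stands.
- The arm moves only by the tool drive_tool, never from a script. Its arguments are lists of equal length, an entry for each row: "slide": the shift along the world's x, y, z in mm, a list of three; "turn": the turn, a rotation vector about the world's x, y, z in rad, a list of three; "gripper": the opening, from 0 (shut) to 1 (fully open). A call has 1 to 10 rows; each row is the pose to reach, as a shift and turn from the pose measured when the call began; what a row does not reach only later rows make up. A row lasts 1/10 s, in which the tool goes at most 50 mm and 8.59 degrees, less where a joint would pass 70% of its speed; a pose out of reach is approached as far as the arm can. A call with a gripper value outside its range is refused whole. The fingers move at their own pace and stop on an object; "squeeze" is the grip in N (left out, the last holds). Time passes only in rows, so rows that repeat a pose let the fingers close. It gives the time, the measured TCP pose, the force and the opening at its end, in the units of the state.
- bot.get_obs(): the state, without advancing time (a new reading comes with each control period).
- bot.read_camera(name): name is "side" or "top" or "wrist"; returns a dict with "color" (480x640x3 uint8, red, green, blue), "fovy" (degrees; the focal length in pixels is half the picture's height over the tangent of half this angle, whatever the lens; pixels are square), "cx", "cy" (the principal point, pixels), "dist_coeffs" ([k1, k2, p1, p2, k3] as OpenCV has them; the pictures are not rectified), "R" (3x3) and "t" (3): a world point X has camera coordinates R X + t. Camera axes: x right, y down, z forward; pixel columns grow to the right and rows downward; lengths in m; the calibration is good to about 2 mm. A picture is of the moment at which its call begins. There is no depth.
- bot.hand_in(): hands the job in, once; it reports no verdict.
The state is a dict: "t": time; "q": joint angles; "joint_vel": joint speeds; "joint_torque": joint torques, N m; "eef_pos": TCP position; "tool_rot": TCP orientation; "contact_force": force on the tool from outside, world axes, zero at the start; "torque": the same for the moment, N m; "gripper_width": opening from 0.0 (shut) to 1.0 (fully open).
Only numpy, scipy, OpenCV 4.12 (cv2) and the standard library are available. Lean on these libraries where they do the work, as an engineer would, in place of code of your own. Each camera call takes 0.05 s, during which the arm holds its last target.

## Working session

There is one attempt and no reset: what is moved stays moved. The work goes in short steps, Python scripts to look and compute and a tool call to move; the robot and the scene stay as the last step left them, time stands still between calls to the robot, and variables do not carry over. Pictures are saved under pics/ and viewed, and the job is handed in when it is done.

Besides the shell and the picture viewer there is one more tool, called as name(argument=value, ...) on one line, values as JSON. drive_tool: Moves the arm, as the interface text tells. Its arguments: {"type":"object","properties":{"slide":{"type":"array"},"turn":{"type":"array"},"gripper":{"type":"array"},"squeeze":{"type":"number"}},"required":["slide","turn","gripper"]}

```bash
ls; mkdir -p pics; python3 - <<'E'
from station import bot
import cv2, numpy as np
o=bot.get_obs(); print({k:np.round(v,3) for k,v in o.items()}, bot.hold_point_z)
for n in ("side","top","wrist"):
    c=bot.read_camera(n); cv2.imwrite(f"pics/{n}0.png",c["color"][:,:,::-1])
    print(n,c["fovy"],c["cx"],c["cy"],c["dist_coeffs"],np.round(c["R"],3).tolist(),np.round(c["t"],3))
E
```

```text
pics
{'t': np.float64(0.0), 'q': array([-1.221,  0.478,  0.022,  1.556, -0.012,  1.109, -0.083]), 'joint_vel': array([ 0.   ,  0.   ,  0.001, -0.001, -0.001,  0.   , -0.004]), 'joint_torque': array([-1.0000e-03, -5.9644e+01,  1.6080e+00, -2.8120e+01,  1.3000e-02,
        9.0000e-03, -0.0000e+00]), 'eef_pos': array([0.298, 0.605, 0.23 ]), 'tool_rot': array([ 0.6  , -0.374,  0.601,  0.373]), 'contact_force': array([-0.345,  0.28 , -0.298]), 'torque': array([-0.062,  0.01 ,  0.026]), 'gripper_width': np.float64(0.999)} 0.0187
side 55.613593823147816 321.37793051483527 228.32504327577664 [-0.0792031  0.         0.         0.         0.       ] [[-0.975, -0.223, 0.003], [-0.168, 0.723, -0.67], [0.147, -0.654, -0.742]] [0.471 0.111 0.812]
top 47.2388610519663 316.6792655122554 237.77381414123994 [-0.11881809  0.          0.          0.          0.        ] [[0.009, -1.0, -0.014], [-0.996, -0.008, -0.088], [0.088, 0.015, -0.996]] [0.053 0.47  0.97 ]
wrist 59.88719144188281 321.075926031549 241.36490332066808 [-0.07467619  0.          0.          0.          0.        ] [[0.442, 0.897, -0.001], [0.851, -0.419, 0.318], [0.284, -0.142, -0.948]] [-0.673 -0.043  0.38 ]
```

View pics/top0.png

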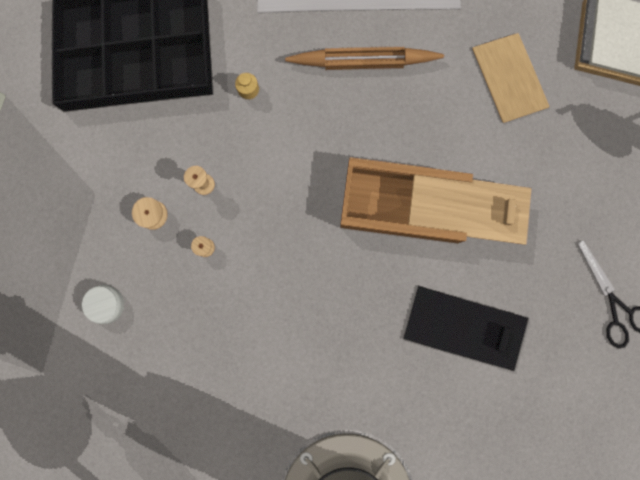

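View pics/side0.png

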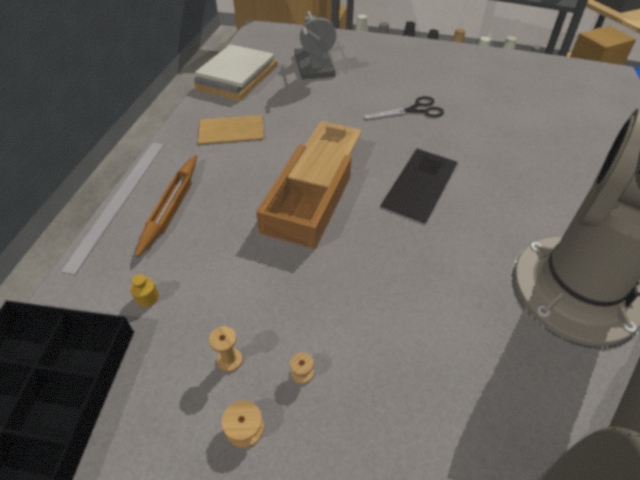

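View pics/wrist0.png

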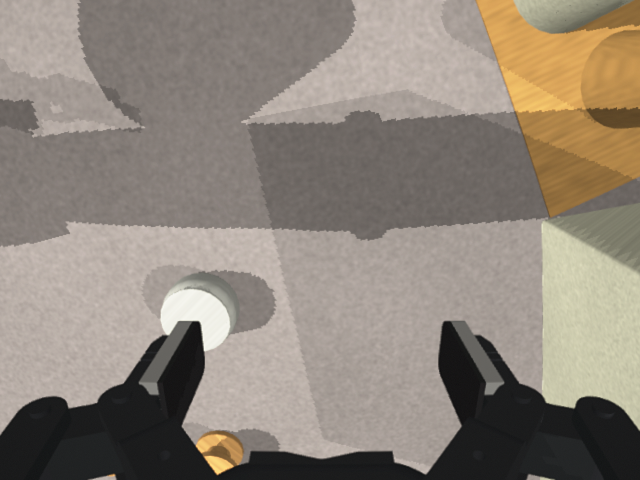

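Candidates for the small bobbin, in the top view: (203,246) is the small one, (195,177) is the tall one with its waist and lower flange visible, and (149,212) is the wide one. Candidates for the lid: pale wood in the box at (470,205). The black look-alike is at (466,328) and the plain board at (510,77). I choose (203,246) and (470,205). Next I check both in close crops.

```bash
cat > h.py <<'E'
import numpy as np, cv2
from station import bot
def K(c):
    f=240/np.tan(np.radians(c["fovy"])/2); return np.array([[f,0,c["cx"]],[0,f,c["cy"]],[0,0,1.]])
def onplane(c,uv,z):
    uv=np.asarray(uv,float).reshape(-1,1,2)
    n=cv2.undistortPoints(uv,K(c),np.array(c["dist_coeffs"])).reshape(-1,2)
    R=np.array(c["R"]);t=np.array(c["t"]); o=-R.T@t
    d=np.c_[n,np.ones(len(n))]@R
    return o+d*((z-o[2])/d[:,2])[:,None]
def proj(c,X):
    R=np.array(c["R"]);r,_=cv2.Rodrigues(R)
    return cv2.projectPoints(np.asarray(X,float).reshape(-1,1,3),r,np.array(c["t"]),K(c),np.array(c["dist_coeffs"]))[0].reshape(-1,2)
E
python3 - <<'E'
import cv2,numpy as np
t=cv2.imread("pics/top0.png"); s=cv2.imread("pics/side0.png")
def cr(i,x0,y0,x1,y1,k): return cv2.resize(i[y0:y1,x0:x1],None,fx=k,fy=k,interpolation=cv2.INTER_CUBIC)
cv2.imwrite("pics/t_box.png",cr(t,330,150,540,250,3.8))
cv2.imwrite("pics/t_bob.png",cr(t,120,150,230,265,5))
cv2.imwrite("pics/s_box.png",cr(s,240,110,370,260,4))
cv2.imwrite("pics/s_bob.png",cr(s,200,315,330,455,4))
E
```

```text
(no output)
```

View pics/t_box.png

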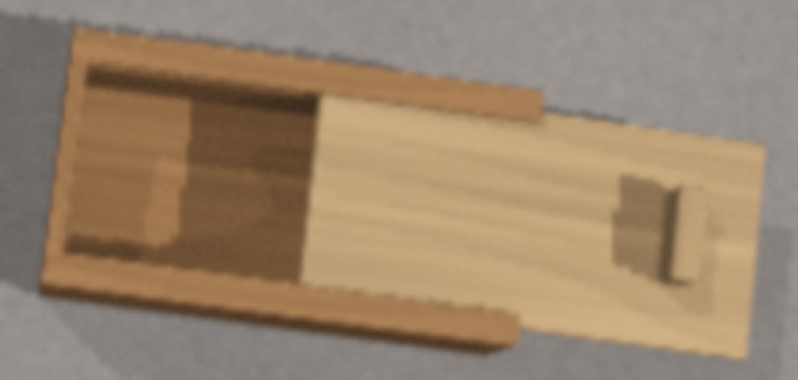

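View pics/t_bob.png

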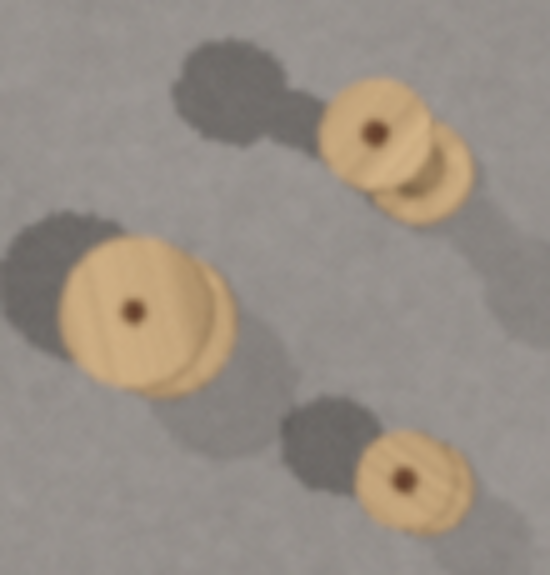

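View pics/s_box.png

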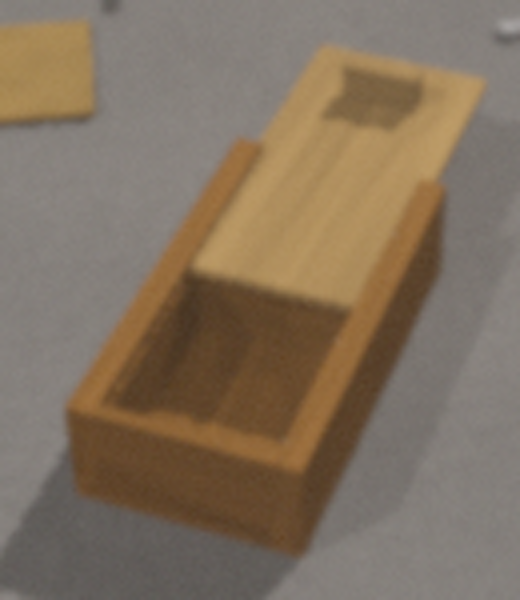

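View pics/s_bob.png

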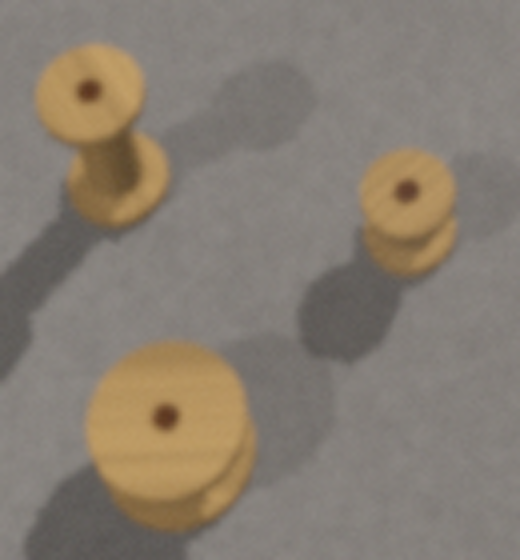

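The crops confirm it. In the top view the small bobbin's top hole is at (200.8,246), the smaller flange, and in the side view at (301.8,362.5). The lid's tail corners in the top view are at (531,189) and (527,244). Now I measure them.

```bash
python3 - <<'E'
from h import *
t=bot.read_camera("top"); s=bot.read_camera("side")
T=lambda l: np.array(l)/3.8+[330,150]
S=lambda l: np.array(l)/4+[240,110]
a=onplane(t,T([[78,28],[42,285],[520,325],[543,92]]),.0625); b=onplane(s,S([[300,472],[70,410],[240,140],[440,185]]),.0625)
b2=onplane(s,S([[70,410],[300,472],[440,185],[240,140]]),.0625)
print("box top\n",a.round(4),"\nside\n",b2.round(4))
for p in (a,b2): print([round(np.linalg.norm(p[i]-p[(i+1)%4]),4) for i in range(4)],p.mean(0).round(4))
l=onplane(t,T([[765,147],[748,357],[318,95],[303,282]]),.056);print("lid",l.round(4))
l2=onplane(s,S([[325,45],[485,80],[190,272],[352,306]]),.056);print("lid side",l2.round(4))
print("bar",onplane(t,T([[683,183],[708,183],[698,283],[673,283]]),.078).round(4))
for n,hp,sp,z in (("small",(404,480),(407,190),.038),("tall",(375,132),(89,90),.075),("wide",(133,311),(165,417),.038)):
    print(n,onplane(t,np.array(hp)/5+[120,150],z).round(4),onplane(s,np.array(sp)/4+[200,315],z).round(4))
E
```

```text
box top
 [[ 0.6079 -0.0013  0.0625]
 [ 0.4882  0.0148  0.0625]
 [ 0.4717 -0.2044  0.0625]
 [ 0.5803 -0.2172  0.0625]] 
side
 [[ 0.6056  0.0035  0.0625]
 [ 0.4914  0.0172  0.0625]
 [ 0.4667 -0.1996  0.0625]
 [ 0.5801 -0.2129  0.0625]]
[np.float64(0.1208), np.float64(0.2198), np.float64(0.1093), np.float64(0.2177)] [ 0.537  -0.102   0.0625]
[np.float64(0.1151), np.float64(0.2182), np.float64(0.1141), np.float64(0.2179)] [ 0.5359 -0.098   0.0625]
lid [[ 0.5571 -0.3246  0.056 ]
 [ 0.4583 -0.3136  0.056 ]
 [ 0.5788 -0.1132  0.056 ]
 [ 0.4913 -0.1055  0.056 ]]
lid side [[ 0.557  -0.3199  0.056 ]
 [ 0.4599 -0.3072  0.056 ]
 [ 0.5795 -0.1096  0.056 ]
 [ 0.4935 -0.1034  0.056 ]]
bar [[ 0.5359 -0.277   0.078 ]
 [ 0.536  -0.2887  0.078 ]
 [ 0.4901 -0.2828  0.078 ]
 [ 0.4899 -0.2712  0.078 ]]
small [[0.4514 0.2642 0.038 ]] [[0.4529 0.2647 0.038 ]]
tall [[0.5702 0.2697 0.075 ]] [[0.5712 0.2703 0.075 ]]
wide [[0.5118 0.3658 0.038 ]] [[0.5134 0.3664 0.038 ]]
```

```bash
cat >> h.py <<'E'
from scipy.spatial.transform import Rotation as Ro
def rot(o): 
    w,x,y,z=o["tool_rot"]; return Ro.from_quat([x,y,z,w])
E
python3 - <<'E'
from h import *
c=bot.read_camera("top"); im=c["color"]; hsv=cv2.cvtColor(im,cv2.COLOR_RGB2HSV)
o=bot.get_obs();R=rot(o);M=R.as_matrix();print(M.round(3)); 
yaw=np.degrees(np.arctan2(M[1,2],M[0,2]));print("jaw yaw",yaw)
# lid mask minAreaRect-like: edges by colour; refine lid angle using tail edge + long edges
lab=cv2.cvtColor(im,cv2.COLOR_RGB2LAB).astype(int)
for (u,v) in ((450,185),(400,165),(400,232),(520,215),(560,215)): print((u,v),im[v,u],hsv[v,u],lab[v,u])
E
```

```text
[[-0.    -0.897  0.442]
 [-0.     0.442  0.897]
 [-1.    -0.    -0.001]]
jaw yaw 63.771811897356365
(450, 185) [201 170 128] [ 17  93 201] [182 133 154]
(400, 165) [165 125  85] [ 15 124 165] [141 138 156]
(400, 232) [130  93  62] [ 14 133 130] [109 139 152]
(520, 215) [207 176 134] [ 17  90 207] [188 133 154]
(560, 215) [147 142 139] [ 11  14 147] [151 129 130]
```

```bash
cat > lidm.py <<'E'
from h import *
def measure(name="top",save=None):
    c=bot.read_camera(name); im=c["color"]
    if save: cv2.imwrite(save,im[:,:,::-1])
    hsv=cv2.cvtColor(im,cv2.COLOR_RGB2HSV)
    out={}
    wood=((hsv[...,1]>55)&(hsv[...,0]<25)).astype(np.uint8); wood[:145]=0;wood[:, :320]=0;wood[265:]=0
    wood=cv2.morphologyEx(wood,cv2.MORPH_CLOSE,np.ones((3,3)))
    n,L,st,_=cv2.connectedComponentsWithStats(wood); k=1+np.argmax(st[1:,4])
    pts=np.argwhere(L==k)[:,::-1]
    sub=pts[(pts[:,0]>485)]         # lid overhang columns
    P=onplane(c,sub,.056)[:,:2]
    # left/right edges: for each column the extremes
    e1=[];e2=[]
    for u in range(486,522):
        q=sub[sub[:,0]==u,1]
        if len(q)>20: e1.append((u,q.min()-.5)); e2.append((u,q.max()+.5))
    for e in (e1,e2):
        E=onplane(c,e,.056)[:,:2].astype(np.float32)
        f=cv2.fitLine(E,cv2.DIST_HUBER,0,.01,.01).ravel(); a=np.degrees(np.arctan2(f[1],f[0]))%180
        print("edge",a.round(2),f[2:].round(4))
    r=cv2.minAreaRect((P*1000).astype(np.float32)); print("overhang rect mm",r)
if __name__=="__main__": measure()
E
python3 lidm.py
```

```text
edge 81.94 [ 0.5667 -0.2686]
edge 82.93 [ 0.4626 -0.2677]
overhang rect mm ((513.8271484375, -277.3574523925781), (82.65193176269531, 104.2184829711914), 83.23591613769531)
```

drive_tool(slide=[[20, -40, 0], [39, -80, 0], [58, -120, 0], [77, -165, 0], [97, -210, 0], [116, -255, 0], [135, -300, -20], [150, -330, -60], [154, -341, -100], [154, -341, -110]], turn=[[0, 0, 0.05], [0, 0, 0.1], [0, 0, 0.15], [0, 0, 0.2], [0, 0, 0.25], [0, 0, 0.3], [0, 0, 0.332], [0, 0, 0.332], [0, 0, 0.332], [0, 0, 0.332]], gripper=[1, 1, 1, 1, 1, 1, 1, 1, 1, 1])

```text
t: 1.35
eef_pos: [0.4509, 0.2599, 0.1176]
tool_rot: [0.529, -0.467, 0.534, 0.466]
contact_force: [0.0, 0.1, -0.3]
gripper_width: 0.998
```

```bash
python3 - <<'E'
from h import *
c=bot.read_camera("wrist"); cv2.imwrite("pics/w1.png",c["color"][:,:,::-1])
s=bot.read_camera("side"); cv2.imwrite("pics/s1.png",s["color"][:,:,::-1])
o=bot.get_obs();M=rot(o).as_matrix();print(o["eef_pos"],M.round(3),np.degrees(np.arctan2(M[1,2],M[0,2])))
print("bobbin top predicted px",proj(c,[[.452,.2645,.038],[.452,.2645,0]]), "tcp",proj(c,[o["eef_pos"]]))
E
```

```text
[0.45118169 0.26453484 0.12012616] [[-0.003 -0.992  0.125]
 [-0.002  0.125  0.992]
 [-1.     0.003 -0.002]] 82.80186365858494
bobbin top predicted px [[332.70064526 253.14624647]
 [331.510587   233.37810268]] tcp [[336.91574366 324.47739623]]
```

View pics/w1.png

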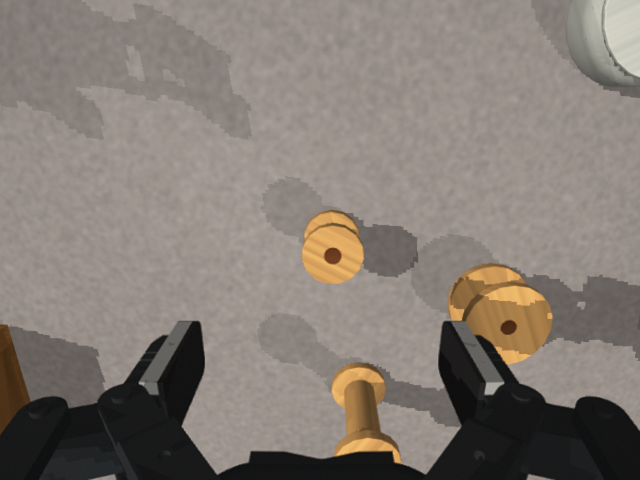

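View pics/s1.png

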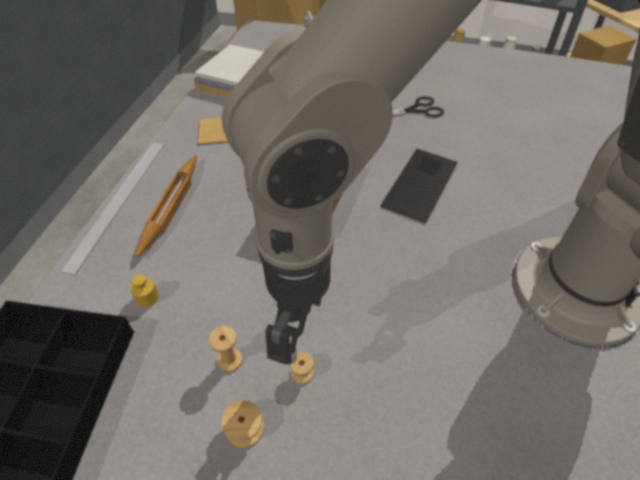

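The wrist view shows the small bobbin's hole at (333,255), against a predicted (332.7,253.1). They agree to about 1 mm, so I descend and grip.

drive_tool(slide=[[1, 0, -40], [1, 0, -75], [1, 0, -100], [1, 0, -114], [1, 0, -114], [1, 0, -114], [1, 0, -114], [1, 0, -114], [1, 0, -114], [1, 0, -114]], turn=[[0, 0, 0], [0, 0, 0], [0, 0, 0], [0, 0, 0], [0, 0, 0], [0, 0, 0], [0, 0, 0], [0, 0, 0], [0, 0, 0], [0, 0, 0]], gripper=[1, 1, 1, 1, 1, 0.3, 0.3, 0.3, 0.3, 0.3], squeeze=25)

```text
t: 2.45
eef_pos: [0.4529, 0.2651, 0.0072]
tool_rot: [0.53, -0.467, 0.531, 0.468]
contact_force: [-0.9, 0.1, 6.7]
gripper_width: 0.402
```

drive_tool(slide=[[0, 0, 0], [0, 0, 0], [0, 0, 0], [0, 0, 0]], turn=[[0, 0, 0], [0, 0, 0], [0, 0, 0], [0, 0, 0]], gripper=[0.3, 0.3, 0.3, 0.3])

```text
t: 2.85
eef_pos: [0.453, 0.2651, 0.0073]
tool_rot: [0.53, -0.467, 0.531, 0.468]
contact_force: [0.5, -0.2, 1.7]
gripper_width: 0.399
```

```bash
python3 - <<'E'
from h import *
c=bot.read_camera("wrist"); cv2.imwrite("pics/w2.png",c["color"][:,:,::-1])
o=bot.get_obs();print(o["t"],o["eef_pos"],o["contact_force"],o["gripper_width"])
E
```

```text
2.9 [0.45301926 0.26513231 0.00731656] [-0.3016669   0.82250787  2.83553946] 0.40423668460115536
```

View pics/w2.png

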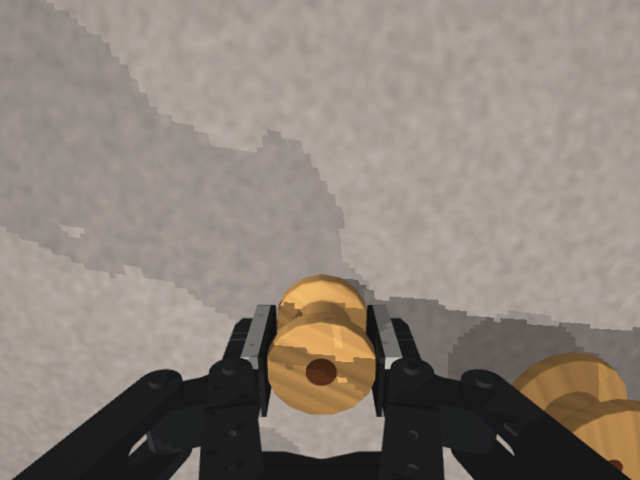

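The wrist view shows the bobbin between the pads with its hole at (321,371), centred, at an opening of 0.40 (34–36 mm, as it must be). I lift it and carry it over the box.

drive_tool(slide=[[0, 0, 30], [0, 0, 80], [4, -15, 120], [14, -50, 130], [25, -90, 130], [37, -130, 130], [48, -170, 130], [60, -210, 130], [70, -250, 130], [80, -285, 130]], turn=[[0, 0, 0], [0, 0, 0], [0, 0, 0], [0, 0, 0], [0, 0, 0], [0, 0, 0], [0, 0, 0], [0, 0, 0], [0, 0, 0], [0, 0, 0]], gripper=[0.3, 0.3, 0.3, 0.3, 0.3, 0.3, 0.3, 0.3, 0.3, 0.3])

```text
t: 3.9
eef_pos: [0.5329, -0.0223, 0.1372]
tool_rot: [0.53, -0.467, 0.531, 0.467]
contact_force: [0.2, 0.5, -0.7]
gripper_width: 0.4
```

drive_tool(slide=[[0, 0, 0], [0, 0, 0]], turn=[[0, 0, 0], [0, 0, 0]], gripper=[0.3, 0.3])

```text
t: 4.1
eef_pos: [0.5325, -0.0235, 0.1368]
tool_rot: [0.53, -0.466, 0.532, 0.467]
contact_force: [0.3, 0.7, 0.9]
gripper_width: 0.407
```

```bash
python3 - <<'E'
from h import *
c=bot.read_camera("wrist"); cv2.imwrite("pics/w3.png",c["color"][:,:,::-1])
o=bot.get_obs();print(o["t"],o["eef_pos"],o["contact_force"],o["gripper_width"])
u=np.array([.125,.992,0])
w=np.array([-.992,.125,0]); B=np.array([.5365,-.1,0])
for x,y in ((102,45),(102,-45),(-8,45),(-8,-45)): print((x,y),proj(c,[B+u*x/1000+w*y/1000+[0,0,.0625]]))
E
```

```text
4.15 [ 0.53246688 -0.02185669  0.13683563] [ 0.51340853  0.33742669 -0.63487332] 0.40484401870249326
(102, 45) [[373.51661343 199.45666394]]
(102, -45) [[368.00439441 346.06012857]]
(-8, 45) [[168.39965032 200.62158319]]
(-8, -45) [[186.61381061 345.84789491]]
```

View pics/w3.png

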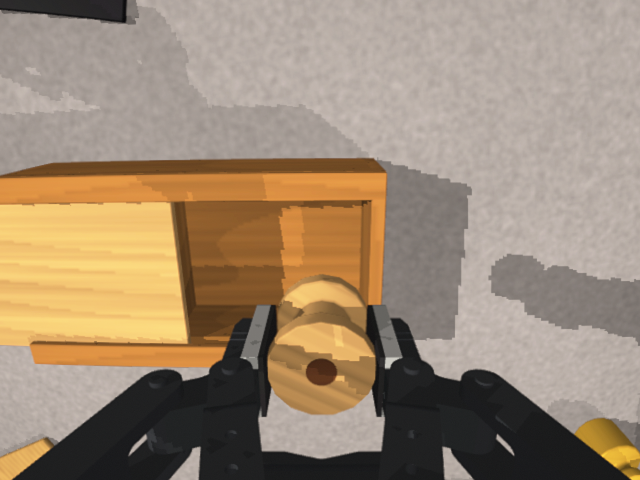

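The bobbin hangs upright, and the box's inner far corner is at (372,200) against a predicted (373.5,199.5). Next I go over the middle of the opening and lower it.

drive_tool(slide=[[5, -15, 0], [10, -30, 0], [10, -31, 0], [10, -31, -30], [10, -31, -60], [10, -31, -85], [10, -31, -100], [10, -31, -112], [10, -31, -119], [10, -31, -119]], turn=[[0, 0, 0], [0, 0, 0], [0, 0, 0], [0, 0, 0], [0, 0, 0], [0, 0, 0], [0, 0, 0], [0, 0, 0], [0, 0, 0], [0, 0, 0]], gripper=[0.3, 0.3, 0.3, 0.3, 0.3, 0.3, 0.3, 0.3, 0.3, 0.3])

```text
t: 5.15
eef_pos: [0.542, -0.0521, 0.0173]
tool_rot: [0.53, -0.467, 0.532, 0.468]
contact_force: [-0.7, 0.8, 1.0]
gripper_width: 0.4
```

```bash
python3 - <<'E'
from h import *
c=bot.read_camera("wrist"); cv2.imwrite("pics/w4.png",c["color"][:,:,::-1])
o=bot.get_obs();print(o["t"],o["eef_pos"],o["contact_force"],o["gripper_width"])
E
```

```text
5.2 [ 0.54252086 -0.05234262  0.01794627] [-0.25376678  0.00958661 -0.61961226] 0.4072050443611541
```

View pics/w4.png

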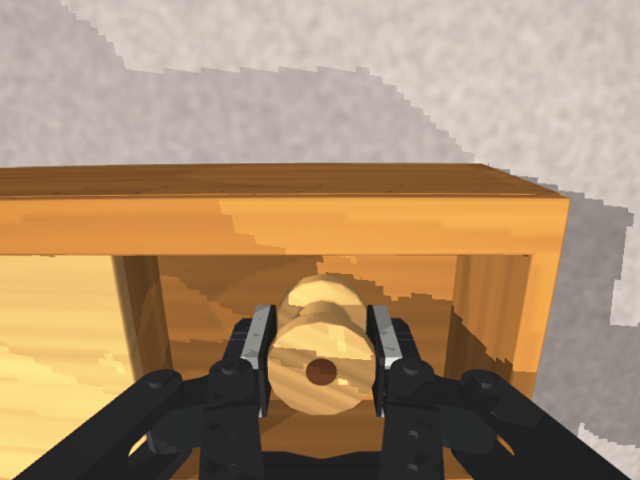

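The bobbin is inside the compartment, between the lid's edge (column 125–165) and the end wall (column 455–530), about 4 mm above the floor. I lower it gently.

drive_tool(slide=[[0, 0, -2], [0, 0, -3], [0, 0, -4], [0, 0, -4]], turn=[[0, 0, 0], [0, 0, 0], [0, 0, 0], [0, 0, 0]], gripper=[0.3, 0.3, 0.3, 0.3])

```text
t: 5.6
eef_pos: [0.5426, -0.0524, 0.0141]
tool_rot: [0.53, -0.467, 0.531, 0.468]
contact_force: [-0.6, 0.4, -0.7]
gripper_width: 0.403
```

drive_tool(slide=[[0, 0, -1], [0, 0, -1], [0, 0, -1], [0, 0, -1]], turn=[[0, 0, 0], [0, 0, 0], [0, 0, 0], [0, 0, 0]], gripper=[0.3, 0.3, 0.5, 0.55])

```text
t: 6.0
eef_pos: [0.5426, -0.0525, 0.0131]
tool_rot: [0.53, -0.467, 0.531, 0.468]
contact_force: [-0.1, -0.3, 0.9]
gripper_width: 0.55
```

drive_tool(slide=[[0, 0, 0], [0, 0, 0], [0, 0, 0], [0, 0, 0]], turn=[[0, 0, 0], [0, 0, 0], [0, 0, 0], [0, 0, 0]], gripper=[0.58, 0.58, 0.58, 0.58])

```text
t: 6.4
eef_pos: [0.5427, -0.0525, 0.0131]
tool_rot: [0.53, -0.467, 0.531, 0.468]
contact_force: [-0.4, -0.4, 1.0]
gripper_width: 0.579
```

```bash
python3 - <<'E'
from h import *
c=bot.read_camera("wrist"); cv2.imwrite("pics/w5.png",c["color"][:,:,::-1])
o=bot.get_obs();print(o["t"],o["eef_pos"],o["contact_force"],o["gripper_width"])
E
```

```text
6.45 [ 0.54267842 -0.05250056  0.01312473] [-0.05520395 -0.7534635   0.46245294] 0.5835469195829535
```

View pics/w5.png

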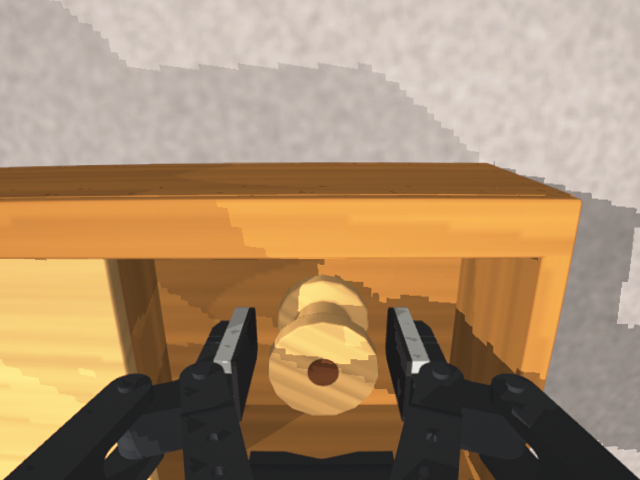

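The bobbin has been released and stands upright: its hole is at (323,372) and there are gaps to both pads. I raise the arm, go behind the bar with the fingers shut and look again.

drive_tool(slide=[[0, 0, 25], [0, 0, 65], [0, 0, 110], [0, -10, 130], [-6, -50, 130], [-13, -100, 130], [-20, -150, 130], [-26, -200, 130], [-32, -240, 130], [-34, -260, 130]], turn=[[0, 0, 0], [0, 0, 0], [0, 0, 0], [0, 0, 0], [0, 0, 0], [0, 0, 0], [0, 0, 0], [0, 0, 0], [0, 0, 0], [0, 0, 0]], gripper=[0.58, 0.58, 0.58, 0.3, 0, 0, 0, 0, 0, 0])

```text
t: 7.45
eef_pos: [0.5065, -0.3175, 0.1432]
tool_rot: [0.531, -0.466, 0.533, 0.466]
contact_force: [0.5, 0.3, 0.4]
gripper_width: 0.0
```

drive_tool(slide=[[0, 0, 0], [0, 0, 0], [0, 0, 0]], turn=[[0, 0, 0], [0, 0, 0], [0, 0, 0]], gripper=[0, 0, 0])

```text
t: 7.75
eef_pos: [0.507, -0.3154, 0.1429]
tool_rot: [0.53, -0.466, 0.533, 0.467]
contact_force: [0.4, 0.7, 0.7]
gripper_width: -0.003
```

```bash
python3 - <<'E'
from h import *
c=bot.read_camera("wrist"); cv2.imwrite("pics/w6.png",c["color"][:,:,::-1])
s=bot.read_camera("side"); cv2.imwrite("pics/s6.png",s["color"][:,:,::-1])
o=bot.get_obs();print(o["t"],o["eef_pos"],o["contact_force"],o["gripper_width"])
u=np.array([.125,.992,0]);w=np.array([-.992,.125,0]); B=np.array([.5365,-.1,0])
for x,y in ((-7,22),(-7,-22),(7,22),(7,-22)): print(proj(c,[np.array([.513,-.280,.078])+u*x/1000+w*y/1000]))
E
```

```text
7.85 [ 0.50716357 -0.31539793  0.143033  ] [-0.0749398   0.11216778  0.60135464] -0.0002904246768081919
[[379.56568947 224.45915458]]
[[376.34403713 301.04850097]]
[[406.42272697 224.3756262 ]]
[[401.56358661 300.86751772]]
```

View pics/w6.png

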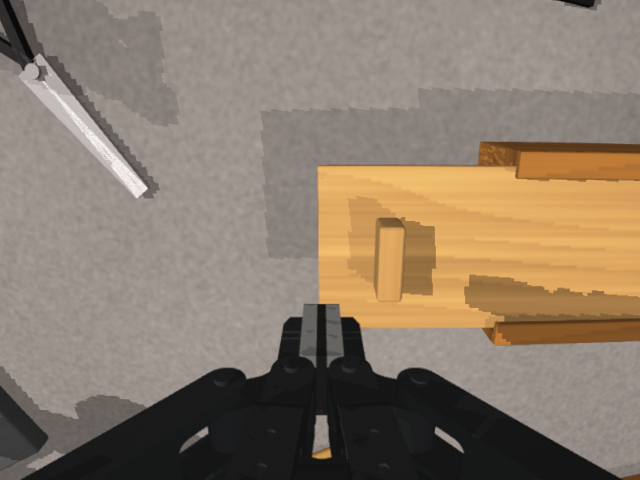

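View pics/s6.png

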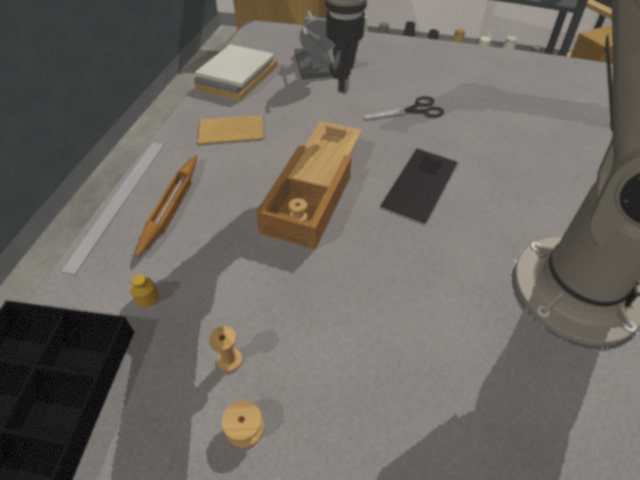

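The wrist view shows the bar top at columns 378–405, rows 222–301, against predicted 379–406 and 224–301. In the side view the bobbin stands upright in the box at (298,208). I descend behind the bar.

drive_tool(slide=[[0, 0, -30], [0, 0, -60], [0, 0, -76], [0, 0, -81], [0, 0, -81]], turn=[[0, 0, 0], [0, 0, 0], [0, 0, 0], [0, 0, 0], [0, 0, 0]], gripper=[0, 0, 0, 0, 0])

```text
t: 8.35
eef_pos: [0.5073, -0.3143, 0.0617]
tool_rot: [0.53, -0.466, 0.532, 0.468]
contact_force: [-0.6, -1.3, 1.1]
gripper_width: 0.003
```

drive_tool(slide=[[0.6, 5, 0], [1.2, 10, 0], [1.9, 15, 0], [2.5, 20, 0], [3.2, 25, 0], [3.8, 30, 0]], turn=[[0, 0, 0], [0, 0, 0], [0, 0, 0], [0, 0, 0], [0, 0, 0], [0, 0, 0]], gripper=[0, 0, 0, 0, 0, 0])

```text
t: 8.95
eef_pos: [0.5115, -0.286, 0.0626]
tool_rot: [0.53, -0.467, 0.533, 0.466]
contact_force: [-1.0, -6.1, 4.6]
gripper_width: -0.001
```

```bash
python3 - <<'E'
from h import *
c=bot.read_camera("wrist"); cv2.imwrite("pics/w7.png",c["color"][:,:,::-1])
o=bot.get_obs();print(o["t"],o["eef_pos"],o["contact_force"],o["gripper_width"])
E
```

```text
9.0 [ 0.51174681 -0.28508275  0.06259877] [-2.30867596 -5.61714903  4.95179621] 0.0013529168334848118
```

View pics/w7.png

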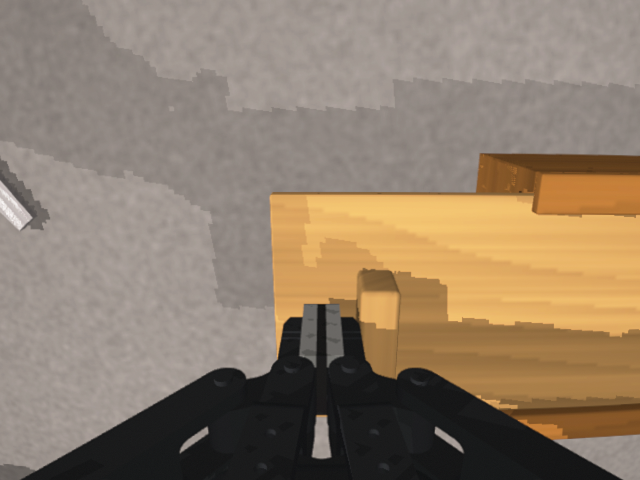

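The fingers are touching the bar's back face (column about 358) with 6 N. I push along the channel and watch the force.

drive_tool(slide=[[1.3, 10, 1], [2.5, 20, 1], [3.8, 30, 1], [5, 40, 1], [6.3, 50, 1]], turn=[[0, 0, 0], [0, 0, 0], [0, 0, 0], [0, 0, 0], [0, 0, 0]], gripper=[0, 0, 0, 0, 0])

```text
t: 9.5
eef_pos: [0.5182, -0.234, 0.0636]
tool_rot: [0.53, -0.467, 0.532, 0.467]
contact_force: [0.1, -2.0, 1.5]
gripper_width: 0.001
```

```bash
python3 - <<'E'
from h import *
c=bot.read_camera("wrist"); cv2.imwrite("pics/w8.png",c["color"][:,:,::-1])
o=bot.get_obs();print(o["t"],o["eef_pos"],o["contact_force"],o["gripper_width"])
E
```

```text
9.55 [ 0.51859527 -0.23168657  0.06340529] [0.07826516 0.71410764 1.2383482 ] 0.002510522441875293
```

View pics/w8.png

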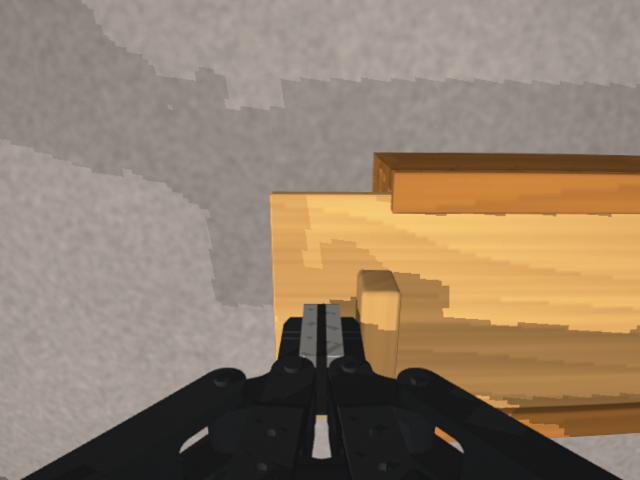

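drive_tool(slide=[[1, 8, 0], [2, 16, 0], [3, 24, 0], [3, 24, 0]], turn=[[0, 0, 0], [0, 0, 0], [0, 0, 0], [0, 0, 0]], gripper=[0, 0, 0, 0])

```text
t: 9.95
eef_pos: [0.5218, -0.2057, 0.0632]
tool_rot: [0.529, -0.467, 0.531, 0.469]
contact_force: [-0.4, -0.4, 0.8]
gripper_width: 0.0
```

drive_tool(slide=[[0.3, 2, 0], [0.5, 4, 0], [0.8, 6, 0], [1, 8, 0], [1, 8, 0]], turn=[[0, 0, 0], [0, 0, 0], [0, 0, 0], [0, 0, 0], [0, 0, 0]], gripper=[0, 0, 0, 0, 0])

```text
t: 10.45
eef_pos: [0.523, -0.2001, 0.0639]
tool_rot: [0.53, -0.468, 0.531, 0.467]
contact_force: [-0.4, -5.8, 3.9]
gripper_width: -0.003
```

```bash
python3 - <<'E'
from h import *
c=bot.read_camera("wrist"); cv2.imwrite("pics/w9.png",c["color"][:,:,::-1])
o=bot.get_obs();print(o["t"],o["eef_pos"],o["contact_force"],o["gripper_width"])
E
```

```text
10.5 [ 0.52295622 -0.20010132  0.06387385] [-0.89746731 -4.90965006  4.44808445] 0.003110911442737295
```

View pics/w9.png

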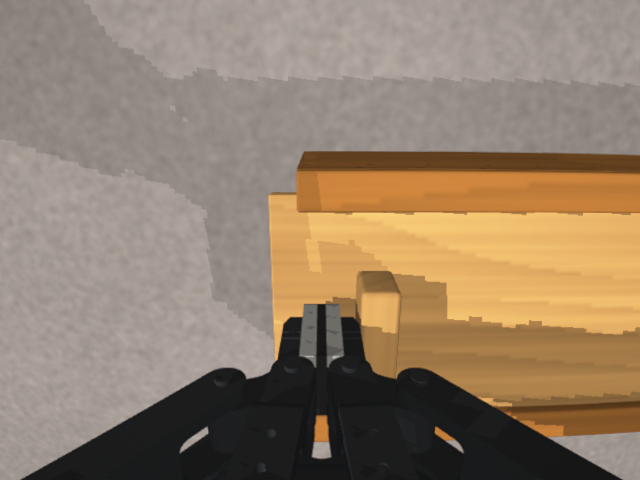

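The lid's tail is still about 10–12 mm out, and the force is starting to build. I push on in small steps.

drive_tool(slide=[[0.3, 2, 0], [0.5, 4, 0], [0.8, 6, 0], [0.8, 6, 0]], turn=[[0, 0, 0], [0, 0, 0], [0, 0, 0], [0, 0, 0]], gripper=[0, 0, 0, 0])

```text
t: 10.9
eef_pos: [0.5232, -0.1973, 0.0641]
tool_rot: [0.529, -0.468, 0.533, 0.466]
contact_force: [-0.9, -8.8, 0.8]
gripper_width: 0.001
```

drive_tool(slide=[[0.3, 2, 0], [0.5, 4, 0], [0.6, 5, 0], [0.6, 5, 0]], turn=[[0, 0, 0], [0, 0, 0], [0, 0, 0], [0, 0, 0]], gripper=[0, 0, 0, 0])

```text
t: 11.3
eef_pos: [0.5233, -0.1949, 0.064]
tool_rot: [0.529, -0.468, 0.534, 0.464]
contact_force: [-0.7, -7.7, 0.6]
gripper_width: 0.001
```

drive_tool(slide=[[0.3, 3, 0], [0.6, 6, 0], [0.8, 8, 0], [0.8, 8, 0]], turn=[[0, 0, 0], [0, 0, 0], [0, 0, 0], [0, 0, 0]], gripper=[0, 0, 0, 0])

```text
t: 11.7
eef_pos: [0.5245, -0.1894, 0.0645]
tool_rot: [0.53, -0.469, 0.535, 0.462]
contact_force: [-0.2, -7.8, -0.2]
gripper_width: -0.003
```

```bash
python3 - <<'E'
from h import *
c=bot.read_camera("wrist"); cv2.imwrite("pics/w10.png",c["color"][:,:,::-1])
o=bot.get_obs();print(o["t"],o["eef_pos"],o["contact_force"],o["gripper_width"])
E
```

```text
11.75 [ 0.52450399 -0.1893788   0.0644383 ] [ 0.54212232 -8.8240693  -0.55448006] -0.0026317842019094977
```

View pics/w10.png

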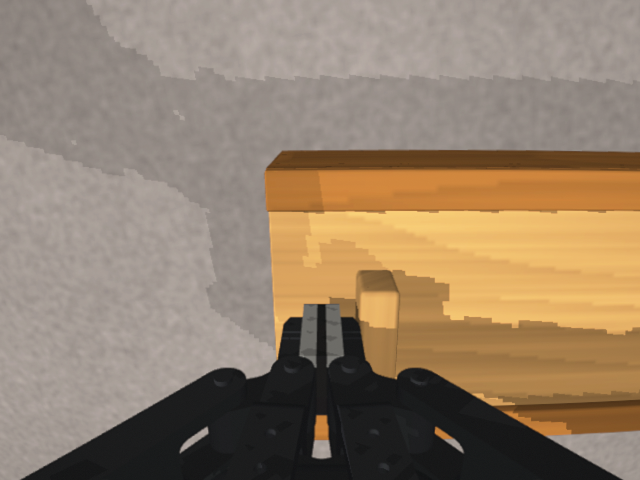

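The lid's tail (column 271) is now about flush with the lip's end (column 268). I push harder to check that it is against the stop.

drive_tool(slide=[[0.4, 3, 0], [0.8, 6, 0], [1, 9, 0], [1.2, 11, 0], [1.2, 11, 0]], turn=[[0, 0, 0], [0, 0, 0], [0, 0, 0], [0, 0, 0], [0, 0, 0]], gripper=[0, 0, 0, 0, 0])

```text
t: 12.25
eef_pos: [0.5246, -0.1889, 0.0653]
tool_rot: [0.529, -0.47, 0.539, 0.457]
contact_force: [-2.5, -26.8, -0.5]
gripper_width: -0.001
```

It stands at the stop: 27 N with only 0.5 mm of motion. I back off, rise clear and check.

drive_tool(slide=[[-1, -6, 0], [-2, -14, 0], [-2, -16, 0], [-2, -16, 30], [-2, -16, 75], [-8, -60, 120], [-14, -105, 130], [-20, -150, 130], [-20, -150, 130]], turn=[[0, 0, 0], [0, 0, 0], [0, 0, 0], [0, 0, 0], [0, 0, 0], [0, 0, 0], [0, 0, 0], [0, 0, 0], [0, 0, 0]], gripper=[0, 0, 0, 0, 0, 0, 0, 0, 0])

```text
t: 13.15
eef_pos: [0.5027, -0.3455, 0.1969]
tool_rot: [0.531, -0.47, 0.541, 0.453]
contact_force: [0.1, 0.5, 0.4]
gripper_width: -0.002
```

```bash
python3 - <<'E'
from h import *
im={}
for n in ("top","side","wrist"):
    c=bot.read_camera(n); im[n]=c["color"][:,:,::-1].copy(); cv2.imwrite(f"pics/{n}11.png",im[n])
o=bot.get_obs();print(o["t"],o["eef_pos"],o["contact_force"],o["gripper_width"])
a=cv2.resize(im["top"][145:260,330:530],None,fx=3.9,fy=3.9,interpolation=cv2.INTER_CUBIC)
b=cv2.resize(im["side"][100:260,230:380],None,fx=3.7,fy=3.7,interpolation=cv2.INTER_CUBIC)
cv2.imwrite("pics/t11c.png",a);cv2.imwrite("pics/s11c.png",b)
E
```

```text
13.3 [ 0.504965   -0.33726502  0.19471225] [ 0.44617144  0.38163738 -1.14341219] -0.0025686242456375826
```

View pics/t11c.png

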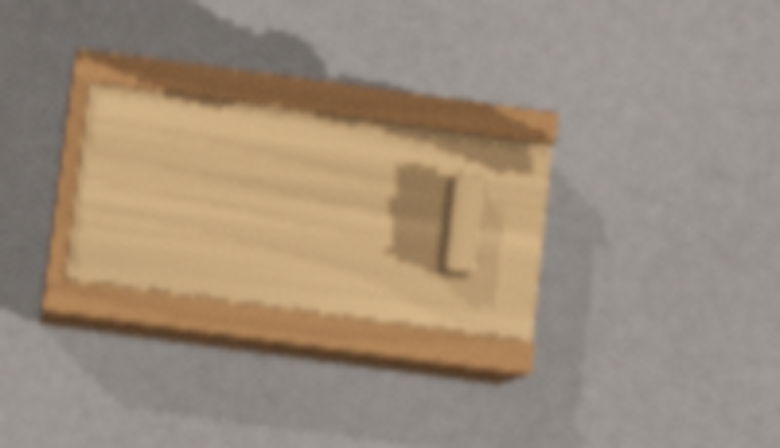

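View pics/s11c.png

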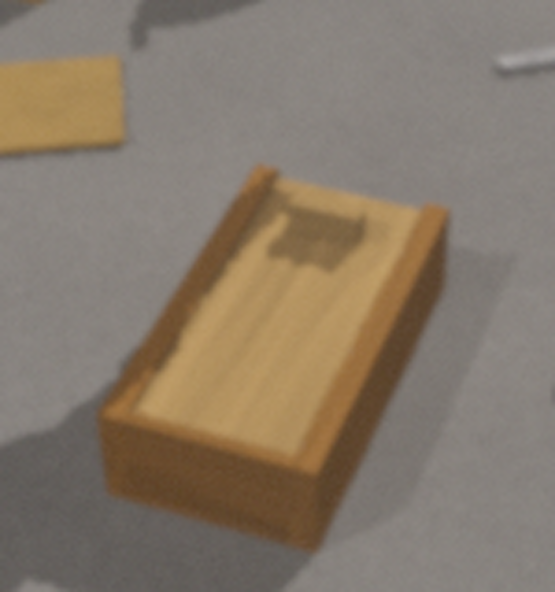

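View pics/wrist11.png

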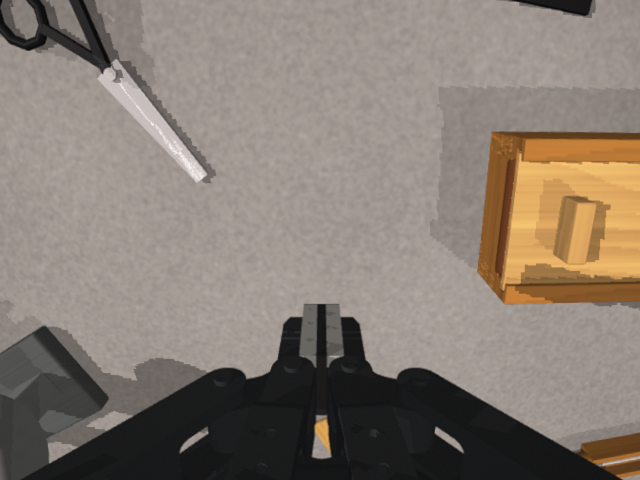

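View pics/side11.png

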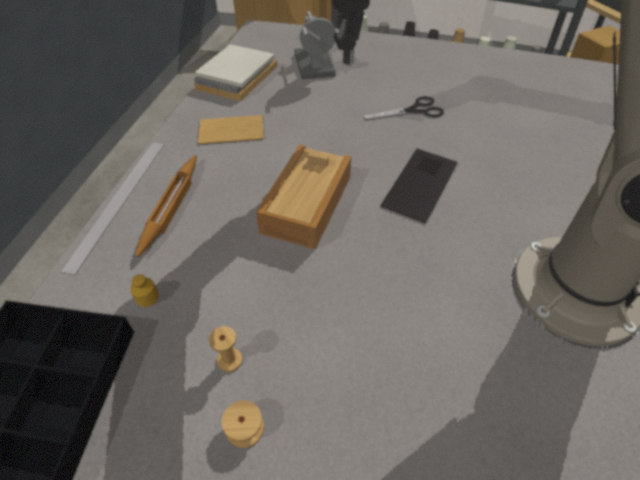

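The top crop shows the lid filling the channel up to the end wall, with its tail flush. The side view shows the tall bobbin at (225,347) and the wide bobbin at (243,423), both unmoved. I measure the bar and tail numerically, to within the 4 mm limit.

```bash
python3 - <<'E'
from h import *
t=bot.read_camera("top"); w=bot.read_camera("wrist"); o=bot.get_obs()
i=w["color"][:,:,::-1]; cv2.imwrite("pics/w12c.png",cv2.resize(i[115:315,460:640],None,fx=3,fy=3,interpolation=cv2.INTER_CUBIC))
T=lambda l: np.array(l)/3.9+[330,145]
u=np.array([.125,.992,0]);u/=np.linalg.norm(u);B=np.array([.5365,-.1,0])
box=onplane(t,T([[75,52],[44,312],[530,365],[556,112]]),.0625);print("box ctr",box.mean(0).round(4))
C=box.mean(0)
for nm,p,z in (("lid head",[[90,88],[67,277]],.056),("lid tail",[[550,145],[532,335]],.056),("bar top",[[457,175],[484,178],[470,270],[446,270]],.078)):
    q=onplane(t,T(p),z).mean(0); print(nm,((q-C)@u*1000).round(1),((q-B)@u*1000).round(1))
E
```

```text
box ctr [ 0.5355 -0.101   0.0625]
lid head 100.7 99.6
lid tail -110.0 -111.1
bar top -69.8 -70.9
```

View pics/w12c.png

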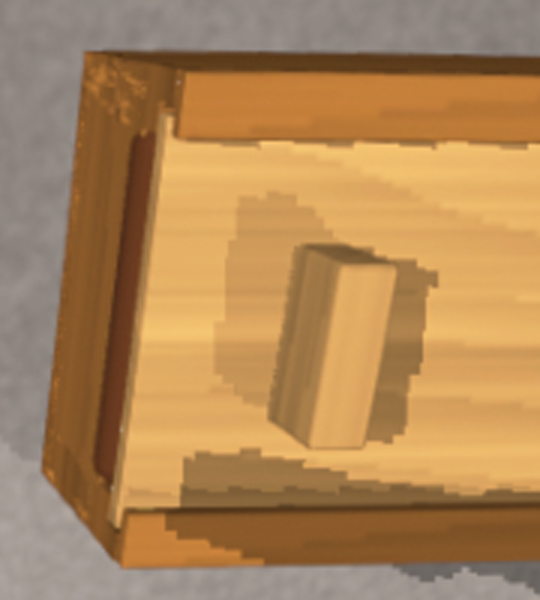

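The measured box x are tail -110.0 (should be -110), bar -69.8 (should be -70) and head 100.7 (should be 102). The lid is home within about 1.5 mm and the robot is clear.

```bash
python3 -c "
from station import bot
print(bot.hand_in(), bot.get_obs()['t'])"
```

```text
the job is handed in; nothing more can be done
the job is handed in; nothing more can be done
```

I stood the smallest bobbin upright in the open compartment and released it. I then pushed the lid by its finger bar, with the fingers shut, over the ridge until it stopped, and handed the job in at about 13.4 s.

- **Lid:** at the stop, 27 N moved it only 0.5 mm. From the top view, its tail was at box x -110.0 mm (should be -110), its bar at -69.8 mm (should be -70) and its head at 100.7 mm (should be 102). The head reading is 1.3 mm off, which is within the camera calibration of about 2 mm.
- **Force over the ridge:** the readings at the end of each move were only 8–9 N, so I never saw the 10–15 N peak. That the lid snapped over rests on the 5.5 mm advance in the last push and the hard stop after it.
- **Bobbin:** it was last seen standing upright in the compartment before the lid closed. It could not be seen afterwards.
- **Other two bobbins:** both stood where they were at the start in the side view, and the arm was clear of everything.

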